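# Close up the carver's chisel case

### The job

Close up the wooden chisel case on the bench by pushing with the fingertips: push both of its open drawers fully home, then push the raised lid down, without slamming it, until it lies flat and shut. Do not lift anything or pull the drawers out, and leave the mallet, jar, stone and chisel on the bench where they are.

Things in the scene. Friction and masses are not known exactly. Their poses are not given: they have to be found in the camera images.
- case: Fixed wooden chisel case, 200 mm deep (x), 310 wide (y), 94 high without lid. Origin: centre of its underside, on the bench. +x runs from its front to its back, +y to the robot's left when unturned, z up; the front (x = -100 mm) looks roughly at the robot. Two bays centred at y = +75 and -75 mm hold the drawers; above them a shallow till with chisels, which the lid covers.
- drawer_a_front (a point): Centre of the flat front face of one of two like drawers, in either bay; x axis points into the case. Front board 135 x 56, 12 thick, from 10 to 66 mm above the bench. Loose, 190 mm long, 0.35 to 0.7 kg, slides easily on the waxed bay floor (1 to 4 N). Home: stopped by the bay's back, this point at case x = -100 mm, flush with the case's front. It starts 30 to 80 mm out.
- drawer_b_front (a point): The same point on the other drawer.
- lid (a joint): Lid angle in rad: 0 shut flat on the case, growing as its front edge rises; 0.9 to 1.2 at the start. A stiff friction hinge keeps it where it is left (about 0.55 N m), so it must be pushed all the way down.
- lid_hinge (a point): Middle of the lid's hinge axis (along the case's y axis): case x = +100, z = 94.5 mm. The lid board reaches 213 mm from it, 310 wide; its underside is in the plane of the axis, its outer (top) face 10 mm from that. A lip 8 mm thick hangs 34 mm below the board along the front edge; shut, it lies 5 mm in front of the case and overlaps the top 6 mm of the drawer fronts.
- lid_edge (a point): Middle of the lid's free front edge, on its outer (top) face, 213 mm from the hinge.
- mallet: Carver's mallet standing on its brass head, loose: head 60 mm across, 70 high, wooden handle up to 190 mm. Origin at its foot. Not to be disturbed.
- jar: Loose closed amber glass jar, 64 mm across, 100 high. Origin at its foot. Not to be disturbed.
- stone: Loose rounded grey stone, 100 mm across, 55 high. Origin at its foot. Not to be disturbed.
- chisel: Loose chisel lying on the bench, 190 mm long along its x axis, 22 wide and high, wooden handle on the -x side. Origin under its middle. Not to be disturbed.
There are look-alikes about, which are no part of the job. Leave any black or purple look-alike of the part that bears drawer_b_front alone.

How it is judged (in metres and radians):
On the way, in this order (a step that is already met when the one before it is completed fails the run):
1. both drawers are home (within 4 mm) while the lid is still raised (x of each of drawer_a_front, drawer_b_front in the frame of case above -0.104 m and value of joint lid above 0.3 rad), for 0.2 s.
2. the lid is shut (value of joint lid below 0.03 rad), for 0.2 s.
At the end, for the whole second after the job is handed in: Both drawers are home to within 4 mm of flush with the case's front, the lid is shut to within 0.03 rad, and the four things on the bench stand or lie within 20 mm of where they were (x of each of drawer_a_front, drawer_b_front in the frame of case above -0.104 m and value of joint lid below 0.03 rad and z of each of drawer_a_front, drawer_b_front in the frame of case below 0.045 m and linear speed of each of mallet, jar, stone, chisel below 0.02 m/s and distance of each of mallet, jar, stone, chisel from where it was at the start of the episode below 0.02 m); the robot touches nothing.
It fails at once if a drawer is lifted (its front more than 12 mm up) (z of any of drawer_a_front, drawer_b_front in the frame of case above 0.05 m).
It fails at once if a drawer is pulled further out (its front over 100 mm out of the case) (x of any of drawer_a_front, drawer_b_front in the frame of case below -0.2 m).
It fails at once if the lid is lifted further open, beyond 1.35 rad (value of joint lid above 1.35 rad).
It fails at once if the lid is slammed (faster than 2.5 rad/s) (velocity of joint lid below -2.5 rad/s).
It fails at once if the mallet, jar, stone or chisel is lifted, knocked or moved by more than 20 mm (distance of any of mallet, jar, stone, chisel from where it was at the start of the episode above 0.02 m).
It also fails if it takes over 64 s, if anything falls off the work surface, if the arm or the gripper's body presses on something with over 40 N, if the wrist force passes 120 N, or if a joint passes its speed limit or range.

### The arm

A 6-joint arm with a two-finger parallel gripper is mounted at the origin on the work surface. World frame = base frame: x ahead of the robot, y to its left, z up, the work surface at z = 0. Lengths are in mm, angles in rad, forces in N, time in s.
With the tool pointing down it reaches from about 275 to 1000 mm from the base axis. Payload 8.4 kg.
Tool frame: the origin (TCP) lies midway between the tips of the shut fingers; the grasp point (between the pads) lies 19 mm behind it; z points along the fingers, y is the line along which they close (so a half turn about z gives the same grasp; the last joint's range is limited). The gripper opens to 85 mm and grips with 20 to 120 N. Pads are 22 mm wide; open, the fingers measure 114 mm over their backs; the gripper's body (76 mm by 85 mm) begins 54 mm behind the grasp point. The pads swing forward as they close: fully open they stand 13 mm farther back than shut.
Start: joints at [1.197, 0.353, 1.633, -0, 1.155, -0.002], TCP at [227.057, 582.3, 231.281] pointing down, gripper open.
Joint ranges: [-2.63, 2.63], [-0.92, 2.1], [0.06, 2.66], [-1.3, 4.44], [0, 2.69], [-3.02, 3.02]. Speed limits (rad/s): [2.22, 2.22, 2.79, 3.14, 3.14, 3.14].

### API

Orientations are given as [roll, pitch, yaw] about the fixed x, y, z axes, in that order (R = Rz(yaw) Ry(pitch) Rx(roll)).
In Python, from rig import telemetry, optics, r gives the robot as it stands.
- The arm moves only by the tool play_rows, never from a script. Its arguments are lists of equal length, an entry for each row: "dp": the shift along the tool's x, y, z in units of 40 mm (1.0 is 40 mm), a list of three; "rot": the turn, a rotation vector about the tool's x, y, z in units of 6 degrees (1.0 is 6 degrees), a list of three. In form: {"dp": [[tx, ty, tz], ...], "rot": [[ax, ay, az], ...]}. A call has 1 to 5 rows; each row is the pose to reach, as a shift and turn from the pose commanded when the call began, along the tool's axes at that moment; what a row does not reach only later rows make up. A row lasts 1/12 s, in which the tool goes at most 41.7 mm and 7.16 degrees, less where a joint would pass 70% of its speed; a pose out of reach is approached as far as the arm can. A call with a gripper value outside its range is refused whole. "fingers" is the opening, from 0 (shut) to 1 (fully open), set as the call begins (left out, the last holds). The fingers move at their own pace and stop on an object; "grip_force" is the grip in N (left out, the last holds). Time passes only in rows, so rows that repeat a pose let the fingers close. It gives the time, the measured TCP pose, the force, the opening and the grip force at its end, in the units of the state.
- telemetry.sense(): the state, without advancing time (a new reading comes with each control period).
- optics.grab_frame(name): name is "scene" or "side" or "wrist"; returns a dict with "color" (384x512x3 uint8, red, green, blue), "mtx" (3x3 intrinsics, pixels), "D" ([k1, k2, p1, p2, k3] as OpenCV has them; the pictures are not rectified), "R" (3x3) and "t" (3): a world point X has camera coordinates R X + t; the wrist camera has in their place "mount" (4x4, takes a point from camera to tool coordinates, whose origin is the TCP and whose axes are the flange's). Camera axes: x right, y down, z forward; pixel columns grow to the right and rows downward; lengths in mm; the calibration is good to about 2 mm. A picture is of the moment at which its call begins: read the wrist's pose just before it. There is no depth.
- r.sign_off(): hands the job in; it is judged then, once.
The state is a dict: "clock": time; "qpos": joint angles; "qvel": joint speeds; "joint_efforts": joint torques, N m; "eef_pos": TCP position; "tcp_rot": TCP orientation; "contact_force": force on the tool from outside, world axes, zero at the start; "wrist_torque": the same for the moment, N m; "opening": opening from 0.0 (shut) to 1.0 (fully open); "grasp_force": force on a finger pad.
Only numpy, scipy, OpenCV 4.12 (cv2) and the standard library are available. Lean on these libraries where they do the work, as an engineer would, in place of code of your own. Each camera call takes 0.05 s, during which the arm holds its last target. There are 200 camera calls.

## Working session

There is one attempt and no reset: what is moved stays moved. The work goes in short steps, Python scripts to look and compute and a tool call to move; the robot and the scene stay as the last step left them, time stands still between calls to the robot, and variables do not carry over. Pictures are saved under pics/ and viewed, at most 10 in all, crops included, and the job is handed in when it is done.

Besides the shell and the picture viewer there is one more tool, called after ">>>" as a command line: name --argument value ..., lists and objects as JSON in quotes. play_rows: Moves the arm, as the interface text tells. Its arguments: {"type":"object","properties":{"dp":{"type":"array"},"rot":{"type":"array"},"fingers":{"type":"number"},"grip_force":{"type":"number"}},"required":["dp","rot"]}

```bash
ls; mkdir -p pics; python3 - <<'E'
from rig import telemetry, optics, r
import cv2,pickle
s=telemetry.sense();print(s)
for n in ["scene","side"]:
    f=optics.grab_frame(n);pickle.dump(f,open(n+".pkl","wb"))
    cv2.imwrite(f"pics/{n}.png",cv2.resize(f["color"][:,:,::-1],(800,600),interpolation=cv2.INTER_CUBIC))
    print(n,f["mtx"],f["D"],f["R"],f["t"])
E
```

```text
pics
{'clock': 0.0, 'qpos': array([ 1.19662500e+00,  3.53652454e-01,  1.63414460e+00, -3.88600422e-05,
        1.15522843e+00, -2.45111093e-03]), 'qvel': array([-0.00115017, -0.00066868,  0.0007647 ,  0.00140983,  0.00154928,
        0.00147221]), 'joint_efforts': array([-3.14116907e-03, -6.05254555e+01, -3.42043626e+01, -3.88328253e-04,
        9.87692998e-03,  6.63582938e-06]), 'eef_pos': array([226.87279811, 581.84051307, 230.55453124]), 'tcp_rot': array([-3.14015974e+00,  3.20179101e-05,  2.76988818e+00]), 'contact_force': array([ 0.1246544 , -0.28873226,  0.44896111]), 'wrist_torque': array([-0.03997662,  0.00962726, -0.01235853]), 'grasp_force': 0.0, 'opening': 1.0017666002643546}
scene [[404.92149632   0.         258.85355234]
 [  0.         404.92149632 191.98428522]
 [  0.           0.           1.        ]] [0.01744599 0.         0.         0.         0.        ] [[ 0.37646589  0.92642218 -0.00392181]
 [ 0.79682499 -0.32595575 -0.50874629]
 [-0.47259219  0.18840063 -0.86090756]] [-205.43450283 -351.14000614 1635.20160125]
side [[466.40426977   0.         257.51970175]
 [  0.         466.40426977 185.68110867]
 [  0.           0.           1.        ]] [-0.12658601  0.          0.          0.          0.        ] [[ 0.94586765 -0.32432751  0.01208541]
 [-0.23400256 -0.70730086 -0.66705944]
 [ 0.22489375  0.62812192 -0.74490647]] [-458.66907282  172.63763911 1455.05113929]
```

View pics/scene.png

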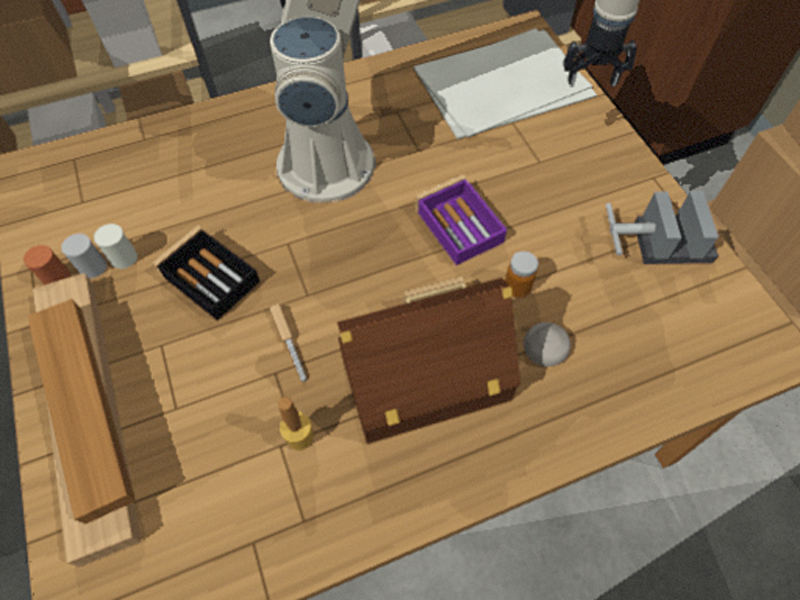

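View pics/side.png

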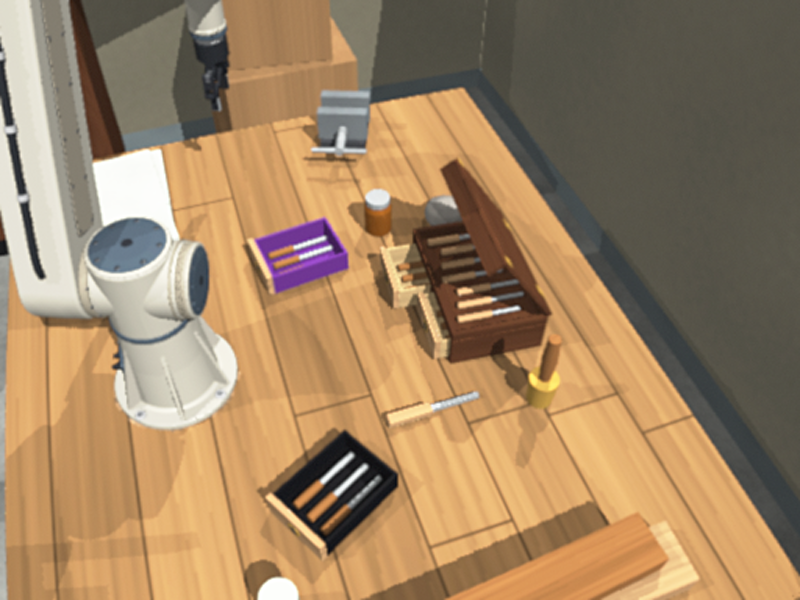

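The scene view shows the lid outer face (corners about (340,325), (503,283), (517,395), (367,440)), the jar at (521,272), the stone at (548,344), and the mallet at (296,430). The side view shows drawers sticking out at (400,275) and (435,325). I'll enlarge both.

```bash
python3 - <<'E'
import cv2,pickle
def crop(n,x,y,w,h,k):
    f=pickle.load(open(n+".pkl","rb"))["color"][y:y+h,x:x+w,::-1]
    cv2.imwrite(f"pics/{n}_c.png",cv2.resize(f,None,fx=k,fy=k,interpolation=cv2.INTER_CUBIC))
crop("scene",170,140,200,150,4)
crop("side",220,95,150,120,5)
E
```

```text
(no output)
```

View pics/scene_c.png

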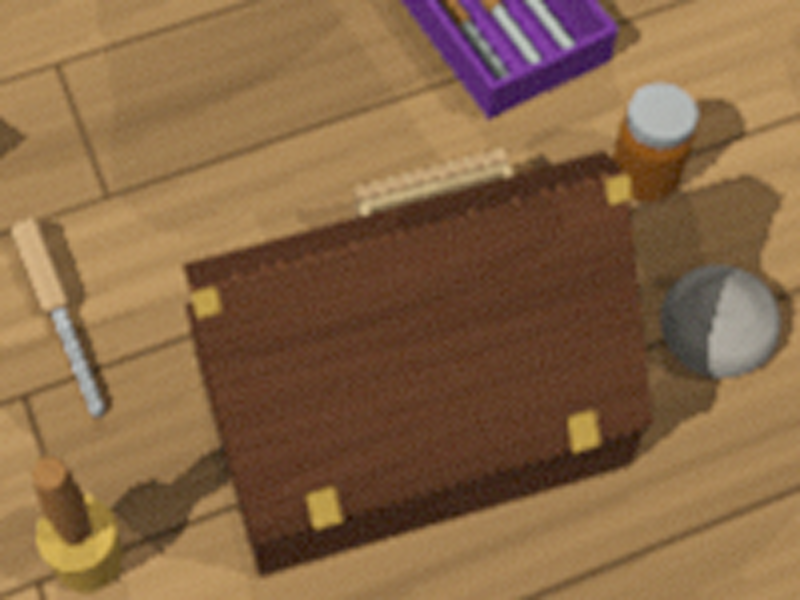

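View pics/side_c.png

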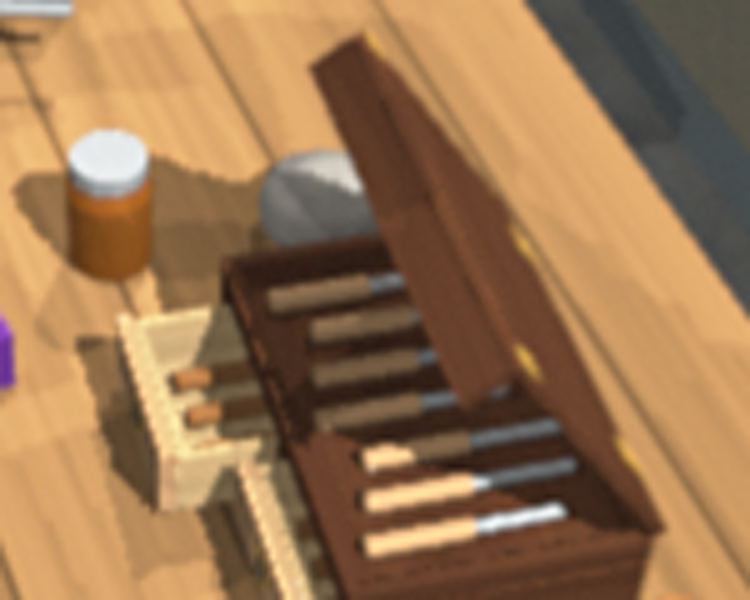

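```bash
cat > geo.py <<'E'
import numpy as np,cv2,pickle
from scipy.optimize import least_squares
F={n:pickle.load(open(n+".pkl","rb")) for n in("scene","side")}
def proj(n,X):
    f=F[n];return cv2.projectPoints(np.array(X,float).reshape(-1,3),cv2.Rodrigues(f["R"])[0],np.array(f["t"]),f["mtx"],f["D"])[0][:,0]
S=lambda u,v:(170+u/4-.375,140+v/4-.375)
D=lambda u,v:(220+u/5-.4,95+v/5-.4)
def lid(a,l,y,h): return [100-l*np.cos(a)+h*np.sin(a),y,94.5+l*np.sin(a)+h*np.cos(a)]
def world(p,X):
    c,s=np.cos(p[2]),np.sin(p[2]);X=np.array(X)
    return np.array([p[0]+c*X[0]-s*X[1],p[1]+s*X[0]+c*X[1],X[2]])
E
cat > fit.py <<'E'
from geo import *
obs=[("scene",S(190,290),lambda p:lid(p[3],213,-155,10)),("scene",S(628,174),lambda p:lid(p[3],213,155,10)),
("scene",S(187,265),lambda p:lid(p[3],213,-155,-34)),("scene",S(608,153),lambda p:lid(p[3],213,155,-34)),
("scene",S(262,573),lambda p:[100,-155,0]),("scene",S(632,463),lambda p:[100,155,0]),
("side",D(225,262),lambda p:[-100,155,94]),("side",D(660,525),lambda p:lid(p[3],0,-155,10)),
("side",D(365,37),lambda p:lid(p[3],213,155,10)),("side",D(312,68),lambda p:lid(p[3],213,155,-34)),("side",D(470,408),lambda p:lid(p[3],213,-155,-34)),
("side",D(122,318),lambda p:[-100-p[4],142.5,66]),("side",D(163,460),lambda p:[-100-p[4],7.5,66]),("side",D(240,468),lambda p:[-100-p[5],-7.5,66])]
def res(p): return np.concatenate([proj(n,world(p,f(p)))[0]-np.array(uv) for n,uv,f in obs])
q=least_squares(res,[550,50,0,1.05,60,40],loss="soft_l1",x_scale=[10,10,.1,.1,10,10])
p=q.x;print(p.round(3));print(res(p).reshape(-1,2).round(1).tolist())
np.save("p.npy",p)
# loose things: ray at given height
def ray(n,uv,z):
    f=F[n];n_=cv2.undistortPoints(np.array([[uv]],float),f["mtx"],f["D"])[0,0]
    R=f["R"];C=-R.T@f["t"];d=R.T@np.array([*n_,1]);return (C+d*(z-C[2])/d[2]).round(0)
print("jar lid",ray("scene",S(662,115),98),ray("side",D(108,155),98))
print("stone",ray("scene",S(721,321),30))
print("mallet top",ray("scene",S(52,468),187),"head",ray("scene",S(78,540),60))
print("chisel",ray("scene",S(28,225),15),ray("scene",S(98,410),10))
k=512/800
print("purple",[ray("scene",(x*k,y*k),55) for x,y in((504,218),(460,250),(418,203),(465,182))])
print("black",[ray("scene",(x*k,y*k),55) for x,y in((258,274),(218,310),(160,265))])
E
python3 fit.py
```

```text
[ 6.48937e+02  2.90700e+00 -8.20000e-02  9.92000e-01  7.47530e+01
  2.83140e+01]
[[0.2, 1.4], [-0.3, 0.3], [-1.6, 0.4], [-1.4, -0.4], [-0.9, 1.7], [-0.6, 0.9], [-1.2, -1.3], [1.6, 0.6], [-0.4, -2.6], [-1.2, -1.3], [-1.9, -1.5], [-0.7, -0.7], [0.4, -0.9], [-0.2, -1.7]]
jar lid [521. 286.  98.] [520. 286.  98.]
stone [685. 268.  30.]
mallet top [ 669. -274.  187.] head [ 676. -278.   60.]
chisel [ 371. -236.   15.] [ 557. -232.   10.]
purple [array([368., 323.,  55.]), array([412., 190.,  55.]), array([251., 155.,  55.]), array([234., 285.,  55.])]
black [array([ 302., -250.,   55.]), array([ 358., -353.,   55.]), array([ 196., -445.,   55.])]
```

```bash
cat > go.py <<'E'
import sys
from geo import *
from scipy.spatial.transform import Rotation as Ro
from rig import telemetry
# usage: go.py casex casey z tilt_deg : prints dp, rot towards that TCP pose (tool x = -case x, tilt>0 points fingers forward)
p=np.load("p.npy");s=telemetry.sense()
R0=Ro.from_euler("xyz",s["tcp_rot"])
def inv(X):
    c,n=np.cos(p[2]),np.sin(p[2]);d=X-np.array([p[0],p[1],0]);return np.array([c*d[0]+n*d[1],-n*d[0]+c*d[1],d[2]])
print("t",round(s["clock"],2),"case tcp",inv(s["eef_pos"]).round(1),"F",s["contact_force"].round(1),"rpy",s["tcp_rot"].round(3))
for a in sys.argv[1:]:
    x,y,z,t=map(float,a.split(","))
    Rt=Ro.from_euler("xyz",[np.pi,0,np.pi+p[2]])*Ro.from_euler("y",-t,degrees=True)
    print(a,"dp",(R0.inv().apply(world(p,[x,y,z])-s["eef_pos"])/40).round(3).tolist(),"rot",np.rad2deg((R0.inv()*Rt).as_rotvec()/6).round(3).tolist())
E
python3 go.py -220,75,220,35
```

```text
t 0.1 case tcp [-467.9  542.6  230.6] F [-0.4  0.5  0.6] rpy [-3.14  0.    2.77]
-220,75,220,35 dp [-9.282, -9.428, 0.278] rot [-0.857, -5.794, -2.679]
```

>>> play_rows --dp '[[-9.28, -9.43, 0.28], [-9.28, -9.43, 0.28], [-9.28, -9.43, 0.28], [-9.28, -9.43, 0.28], [-9.28, -9.43, 0.28]]' --rot '[[-0.86, -5.79, -2.68], [-0.86, -5.79, -2.68], [-0.86, -5.79, -2.68], [-0.86, -5.79, -2.68], [-0.86, -5.79, -2.68]]' --fingers 0

```text
clock: 0.52
eef_pos: [309.7, 390.0, 227.4]
tcp_rot: [3.132, 0.571, 3.038]
contact_force: [1.2, -0.3, -0.3]
opening: 0.301
grasp_force: 0.0
```

```bash
python3 go.py -220,75,220,35
```

```text
t 0.52 case tcp [-369.7  358.1  227.4] F [ 1.2 -0.3 -0.3] rpy [3.132 0.571 3.038]
-220,75,220,35 dp [-3.177, -7.017, 2.193] rot [-0.022, -0.378, -0.173]
```

>>> play_rows --dp '[[-3.18, -7.02, 2.19], [-3.18, -7.02, 2.19], [-3.18, -7.02, 2.19], [-3.18, -7.02, 2.19], [-3.18, -7.02, 2.19]]' --rot '[[0, -0.38, -0.17], [0, -0.38, -0.17], [0, -0.38, -0.17], [0, -0.38, -0.17], [0, -0.38, -0.17]]'

```text
clock: 0.93
eef_pos: [390.2, 197.6, 221.7]
tcp_rot: [-3.138, 0.607, 3.058]
contact_force: [1.3, 0.0, 0.0]
opening: -0.0
grasp_force: 0.0
```

```bash
python3 go.py -220,75,220,35
```

```text
t 0.93 case tcp [-273.7  172.9  221.7] F [1.3 0.  0. ] rpy [-3.138  0.607  3.058]
-220,75,220,35 dp [-1.083, -2.443, 0.813] rot [-0.042, -0.039, -0.016]
```

>>> play_rows --dp '[[-1.08, -2.44, 0.81], [-1.08, -2.44, 0.81], [-1.08, -2.44, 0.81], [-1.08, -2.44, 0.81], [-1.08, -2.44, 0.81]]' --rot '[[0, 0, 0], [0, 0, 0], [0, 0, 0], [0, 0, 0], [0, 0, 0]]'

```text
clock: 1.35
eef_pos: [436.0, 94.0, 220.1]
tcp_rot: [-3.139, 0.606, 3.048]
contact_force: [-0.2, 0.8, -1.1]
opening: 0.002
grasp_force: 0.0
```

```bash
python3 go.py -220,75,40,35
```

```text
t 1.35 case tcp [-219.7   73.4  220.1] F [-0.2  0.8 -1.1] rpy [-3.139  0.606  3.048]
-220,75,40,35 dp [2.572, 0.049, 3.694] rot [-0.088, -0.043, -0.09]
```

>>> play_rows --dp '[[0.6, 0.01, 0.9], [1.2, 0.02, 1.8], [1.9, 0.03, 2.8], [2.57, 0.05, 3.69], [2.57, 0.05, 3.69]]' --rot '[[0, 0, 0], [0, 0, -0.09], [0, 0, -0.09], [0, 0, -0.09], [0, 0, -0.09]]'

```text
clock: 1.77
eef_pos: [436.3, 105.6, 118.5]
tcp_rot: [-3.124, 0.555, 3.065]
contact_force: [-0.3, 0.0, 0.8]
opening: -0.001
grasp_force: 0.0
```

```bash
python3 go.py -220,75,40,35 -130,75,40,35; python3 - <<'E'
from rig import optics
import cv2
f=optics.grab_frame("side")["color"][70:220,210:410,::-1]
cv2.imwrite("pics/s2.png",cv2.resize(f,None,fx=4,fy=4,interpolation=cv2.INTER_CUBIC))
E
```

```text
t 1.77 case tcp [-220.3   84.9  118.5] F [-0.3  0.   0.8] rpy [-3.124  0.555  3.065]
-220,75,40,35 dp [1.03, -0.219, 1.674] rot [-0.137, -0.529, 0.047]
-130,75,40,35 dp [-0.882, -0.211, 2.861] rot [-0.137, -0.529, 0.047]
```

View pics/s2.png

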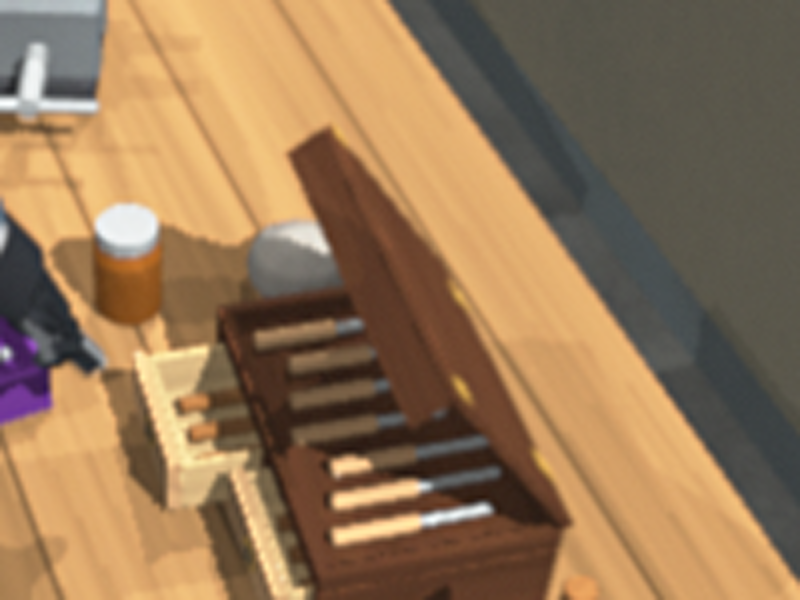

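The shut fingertip is at (100,360), in front of the left drawer front at about (140,360)–(170,490). I'll keep lowering.

>>> play_rows --dp '[[0.2, -0.05, 0.35], [0.4, -0.1, 0.7], [0.6, -0.2, 1.0], [0.8, -0.22, 1.3], [1.03, -0.22, 1.67]]' --rot '[[-0.1, -0.2, 0], [-0.14, -0.5, 0.05], [-0.14, -0.53, 0.05], [-0.14, -0.53, 0.05], [-0.14, -0.53, 0.05]]'

```text
clock: 2.23
eef_pos: [441.8, 103.9, 122.5]
tcp_rot: [-3.132, 0.563, 3.06]
contact_force: [-0.6, 1.3, -0.1]
opening: 0.0
grasp_force: 0.0
```

```bash
python3 go.py -220,75,40,35 -200,75,40,35; python3 -c "
from rig import telemetry as t
print(t.sense()['qpos'])"
```

```text
t 2.23 case tcp [-214.7   83.7  122.5] F [-0.6  1.3 -0.1] rpy [-3.132  0.563  3.06 ]
-220,75,40,35 dp [1.213, -0.2, 1.674] rot [-0.093, -0.456, 0.007]
-200,75,40,35 dp [0.79, -0.198, 1.941] rot [-0.093, -0.456, 0.007]
[ 0.43431444  0.11656879  2.44728564 -1.2952775   0.28647041  0.16142791]
```

```bash
python3 go.py -225,75,125,8
```

```text
t 2.23 case tcp [-214.7   83.7  122.5] F [-0.6  1.3 -0.1] rpy [-3.132  0.563  3.06 ]
-225,75,125,8 dp [0.184, -0.219, -0.189] rot [-0.093, 4.044, -0.015]
```

>>> play_rows --dp '[[0, 0, -0.1], [0.1, -0.1, -0.19], [0.18, -0.22, -0.19], [0.18, -0.22, -0.19], [0.18, -0.22, -0.19]]' --rot '[[0, 1, 0], [0, 2, 0], [-0.09, 3, 0], [-0.09, 4.04, 0], [-0.09, 4.04, 0]]'

```text
clock: 2.65
eef_pos: [432.7, 89.7, 123.8]
tcp_rot: [-3.099, 0.347, 3.051]
contact_force: [0.6, -0.3, -0.1]
opening: 0.0
grasp_force: 0.0
```

```bash
python3 go.py -225,75,40,8;python3 -c "
from rig import telemetry as t
print(t.sense()['qpos'])"
```

```text
t 2.65 case tcp [-222.6   68.9  123.8] F [ 0.6 -0.3 -0.1] rpy [-3.099  0.347  3.051]
-225,75,40,8 dp [0.77, 0.236, 1.941] rot [-0.428, 1.974, -0.124]
[ 0.34197806  0.10678366  2.32498102 -0.43262058  0.44681983 -0.76368243]
```

>>> play_rows --dp '[[0, 0.1, 0.1], [0.1, 0.24, 0.4], [0.3, 0.24, 0.9], [0.6, 0.24, 1.5], [0.77, 0.24, 1.94]]' --rot '[[-0.2, 0.9, -0.1], [-0.43, 1.97, -0.12], [-0.43, 1.97, -0.12], [-0.43, 1.97, -0.12], [-0.43, 1.97, -0.12]]'

```text
clock: 3.07
eef_pos: [432.2, 95.6, 38.9]
tcp_rot: [-3.141, 0.143, 3.058]
contact_force: [-0.7, -1.3, 0.0]
opening: -0.002
grasp_force: 0.0
```

```bash
python3 go.py -225,75,40,8 -195,75,40,8;python3 -c "
from rig import telemetry as t
print(t.sense()['qpos'])"
```

```text
t 3.07 case tcp [-223.6   74.6   38.9] F [-0.7 -1.3  0. ] rpy [-3.141  0.143  3.058]
-225,75,40,8 dp [0.032, 0.009, -0.033] rot [-0.006, 0.033, -0.022]
-195,75,40,8 dp [-0.711, 0.011, 0.074] rot [-0.006, 0.033, -0.022]
[ 0.25068948  0.33717569  2.25470528 -0.11661686  0.41709991 -1.13249815]
```

>>> play_rows --dp '[[-0.25, 0, 0.03], [-0.5, 0, 0.07], [-0.75, 0, 0.1], [-0.95, 0, 0.13], [-1.15, 0, 0.16]]' --rot '[[0, 0, 0], [0, 0, 0], [0, 0, 0], [0, 0, 0], [0, 0, 0]]'

```text
clock: 3.48
eef_pos: [479.8, 92.2, 41.2]
tcp_rot: [-3.141, 0.144, 3.058]
contact_force: [-4.3, 0.7, 2.1]
opening: -0.001
grasp_force: 2.0
```

>>> play_rows --dp '[[-0.2, 0, 0.03], [-0.4, 0, 0.06], [-0.6, 0, 0.08], [-0.8, 0, 0.11], [-1.0, 0, 0.14]]' --rot '[[0, 0, 0], [0, 0, 0], [0, 0, 0], [0, 0, 0], [0, 0, 0]]'

```text
clock: 3.9
eef_pos: [519.2, 88.7, 40.3]
tcp_rot: [-3.141, 0.143, 3.059]
contact_force: [-3.0, 0.5, 3.1]
opening: -0.0
grasp_force: 1.9
```

```bash
python3 go.py -111,75,40,8
```

```text
t 3.9 case tcp [-136.3   74.9   40.3] F [-3.   0.5  3.1] rpy [-3.141  0.143  3.059]
-111,75,40,8 dp [-0.626, 0.003, 0.097] rot [-0.007, 0.03, -0.01]
```

>>> play_rows --dp '[[-0.12, 0, 0.02], [-0.24, 0, 0.03], [-0.36, 0, 0.05], [-0.42, 0, 0.06], [-0.48, 0, 0.07]]' --rot '[[0, 0, 0], [0, 0, 0], [0, 0, 0], [0, 0, 0], [0, 0, 0]]'

```text
clock: 4.32
eef_pos: [537.9, 87.1, 40.0]
tcp_rot: [-3.141, 0.143, 3.059]
contact_force: [-3.6, 0.6, 3.4]
opening: 0.0
grasp_force: 2.0
```

>>> play_rows --dp '[[-0.04, 0, 0.01], [-0.08, 0, 0.01]]' --rot '[[0, 0, 0], [0, 0, 0]]'

```text
clock: 4.48
eef_pos: [540.9, 86.9, 40.1]
tcp_rot: [-3.141, 0.143, 3.059]
contact_force: [-1.9, 0.0, -1.4]
opening: -0.003
grasp_force: 0.9
```

>>> play_rows --dp '[[-0.04, 0, 0.01], [-0.08, 0, 0.01]]' --rot '[[0, 0, 0], [0, 0, 0]]'

```text
clock: 4.65
eef_pos: [544.3, 86.7, 40.2]
tcp_rot: [-3.141, 0.143, 3.059]
contact_force: [-2.0, -0.3, -1.7]
opening: -0.0
grasp_force: 0.8
```

```bash
python3 go.py -111,75,40,8
```

```text
t 4.65 case tcp [-111.2   74.9   40.2] F [-2.  -0.3 -1.7] rpy [-3.141  0.143  3.059]
-111,75,40,8 dp [-0.004, 0.002, 0.004] rot [-0.007, 0.03, -0.01]
```

Keep stepping until it stops.

>>> play_rows --dp '[[-0.04, 0, 0.01], [-0.08, 0, 0.01]]' --rot '[[0, 0, 0], [0, 0, 0]]'

```text
clock: 4.82
eef_pos: [545.7, 86.4, 39.9]
tcp_rot: [-3.141, 0.139, 3.058]
contact_force: [-14.5, 5.2, 10.2]
opening: 0.003
grasp_force: 7.2
```

>>> play_rows --dp '[[-0.03, 0, 0], [-0.06, 0, 0.01]]' --rot '[[0, 0, 0], [0, 0, 0]]'

```text
clock: 4.98
eef_pos: [545.8, 86.1, 39.4]
tcp_rot: [-3.14, 0.135, 3.058]
contact_force: [-21.6, 5.7, 16.1]
opening: 0.0
grasp_force: 10.6
```

```bash
python3 go.py -111,75,40,8
```

```text
t 4.98 case tcp [-109.6   74.5   39.4] F [-21.6   5.7  16.1] rpy [-3.14   0.135  3.058]
-111,75,40,8 dp [0.032, 0.012, -0.019] rot [-0.02, -0.044, -0.015]
```

>>> play_rows --dp '[[0.4, 0, -0.05], [1.0, 0, -0.14], [1.65, 0, -0.23], [1.65, 0, -0.23], [1.65, 0, -0.23]]' --rot '[[0, 0, 0], [0, 0, 0], [0, 0, 0], [0, 0, 0], [0, 0, 0]]'

```text
clock: 5.4
eef_pos: [483.2, 91.9, 40.2]
tcp_rot: [-3.141, 0.144, 3.059]
contact_force: [0.7, 0.9, -0.1]
opening: 0.002
grasp_force: 0.0
```

```bash
python3 go.py -175,-75,40,8
```

```text
t 5.4 case tcp [-172.5   75.1   40.2] F [ 0.7  0.9 -0.1] rpy [-3.141  0.144  3.059]
-175,-75,40,8 dp [0.062, -3.753, -0.002] rot [-0.004, 0.037, -0.003]
```

>>> play_rows --dp '[[0.06, -0.8, 0], [0.06, -1.7, 0], [0.06, -2.6, 0], [0.06, -3.4, 0], [0.06, -3.75, 0]]' --rot '[[0, 0, 0], [0, 0, 0], [0, 0, 0], [0, 0, 0], [0, 0, 0]]'

```text
clock: 5.82
eef_pos: [470.4, -60.8, 40.3]
tcp_rot: [-3.14, 0.146, 3.057]
contact_force: [-0.6, 1.4, -0.7]
opening: -0.001
grasp_force: 0.0
```

>>> play_rows --dp '[[0, 0, 0], [-0.2, 0, 0.03], [-0.4, 0, 0.06], [-0.6, 0, 0.08], [-0.8, 0, 0.11]]' --rot '[[0, 0, 0], [0, 0, 0], [0, 0, 0], [0, 0, 0], [0, 0, 0]]'

```text
clock: 6.23
eef_pos: [502.6, -59.4, 40.1]
tcp_rot: [-3.141, 0.144, 3.06]
contact_force: [-10.0, 1.3, 2.2]
opening: -0.002
grasp_force: 4.8
```

```bash
python3 go.py -111,-75,40,8
```

```text
t 6.23 case tcp [-140.7  -74.1   40.1] F [-10.    1.3   2.2] rpy [-3.141  0.144  3.06 ]
-111,-75,40,8 dp [-0.735, -0.023, 0.109] rot [-0.005, 0.039, 0.004]
```

>>> play_rows --dp '[[-0.15, 0, 0.02], [-0.3, 0, 0.04], [-0.45, 0, 0.06], [-0.55, 0, 0.08], [-0.6, 0, 0.09]]' --rot '[[0, 0, 0], [0, 0, 0], [0, 0, 0], [0, 0, 0], [0, 0, 0]]'

```text
clock: 6.65
eef_pos: [525.6, -62.2, 39.7]
tcp_rot: [-3.141, 0.143, 3.059]
contact_force: [-3.4, 0.0, 2.7]
opening: -0.001
grasp_force: 1.9
```

>>> play_rows --dp '[[-0.04, 0, 0.01], [-0.08, 0, 0.01]]' --rot '[[0, 0, 0], [0, 0, 0]]'

```text
clock: 6.82
eef_pos: [528.0, -62.5, 39.7]
tcp_rot: [-3.141, 0.142, 3.059]
contact_force: [-1.4, 0.6, -1.1]
opening: -0.0
grasp_force: 0.9
```

>>> play_rows --dp '[[-0.04, 0, 0.01], [-0.08, 0, 0.01]]' --rot '[[0, 0, 0], [0, 0, 0]]'

```text
clock: 6.98
eef_pos: [531.4, -62.9, 39.8]
tcp_rot: [-3.141, 0.143, 3.059]
contact_force: [-1.6, 0.3, -1.3]
opening: 0.001
grasp_force: 0.8
```

```bash
python3 go.py -111,-75,40,8
```

```text
t 6.98 case tcp [-111.8  -75.1   39.8] F [-1.6  0.3 -1.3] rpy [-3.141  0.143  3.059]
-111,-75,40,8 dp [-0.02, 0.004, -0.003] rot [-0.007, 0.029, -0.012]
```

>>> play_rows --dp '[[-0.04, 0, 0.01], [-0.08, 0, 0.01]]' --rot '[[0, 0, 0], [0, 0, 0]]'

```text
clock: 7.15
eef_pos: [532.8, -62.9, 39.5]
tcp_rot: [-3.141, 0.139, 3.059]
contact_force: [-12.8, 0.1, 10.1]
opening: -0.002
grasp_force: 6.6
```

>>> play_rows --dp '[[-0.03, 0, 0], [-0.06, 0, 0.01]]' --rot '[[0, 0, 0], [0, 0, 0]]'

```text
clock: 7.32
eef_pos: [532.9, -62.9, 39.0]
tcp_rot: [-3.141, 0.135, 3.059]
contact_force: [-19.5, 1.1, 13.5]
opening: -0.002
grasp_force: 9.7
```

```bash
python3 go.py -111,-75,40,8
```

```text
t 7.32 case tcp [-110.3  -75.1   39. ] F [-19.5   1.1  13.5] rpy [-3.141  0.135  3.059]
-111,-75,40,8 dp [0.014, 0.001, -0.027] rot [-0.005, -0.048, -0.01]
```

>>> play_rows --dp '[[0.5, 0, -0.07], [1.2, 0, -0.17], [2.0, 0, -0.3], [2.0, 0, -0.6], [2.0, 0, -1.6]]' --rot '[[0, 0, 0], [0, 0, 0], [0, 0, 0], [0, 0.6, 0], [0, 1.3, 0]]'

```text
clock: 7.73
eef_pos: [442.5, -55.3, 86.9]
tcp_rot: [-3.141, -0.004, 3.058]
contact_force: [2.4, 0.1, -0.9]
opening: -0.002
grasp_force: 0.0
```

```bash
python3 go.py -190,0,350,0
```

```text
t 7.73 case tcp [-201.   -74.8   86.9] F [ 2.4  0.1 -0.9] rpy [-3.141 -0.004  3.058]
-190,0,350,0 dp [-0.249, 1.87, -6.579] rot [-0.002, -0.034, -0.015]
```

>>> play_rows --dp '[[-0.2, 1.87, -6.58], [-0.2, 1.87, -6.58], [-0.2, 1.87, -6.58], [-0.2, 1.87, -6.58], [-0.2, 1.87, -6.58]]' --rot '[[0, 0, 0], [0, 0, 0], [0, 0, 0], [0, 0, 0], [0, 0, 0]]'

```text
clock: 8.15
eef_pos: [458.7, 1.0, 293.5]
tcp_rot: [-3.141, 0.012, 3.058]
contact_force: [0.9, -0.1, -0.3]
opening: 0.004
grasp_force: 0.0
```

```bash
python3 go.py -190,0,350,0; python3 - <<'E'
from rig import optics
import cv2
f=optics.grab_frame("side")["color"][70:220,210:410,::-1]
cv2.imwrite("pics/s3.png",cv2.resize(f,None,fx=4,fy=4,interpolation=cv2.INTER_CUBIC))
E
```

```text
t 8.15 case tcp [-189.5  -17.4  293.5] F [ 0.9 -0.1 -0.3] rpy [-3.141  0.012  3.058]
-190,0,350,0 dp [-0.003, 0.435, -1.414] rot [-0.003, 0.114, -0.014]
```

View pics/s3.png

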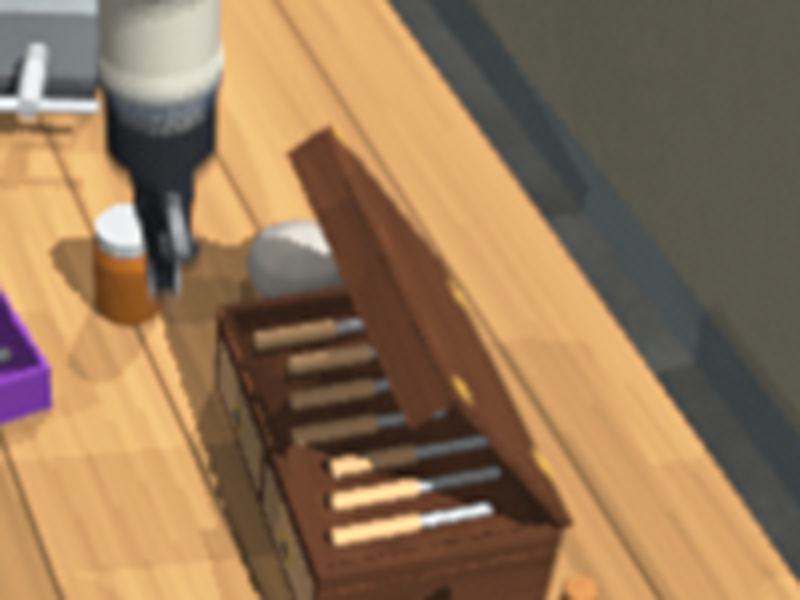

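Both drawer fronts at (235,400) and (285,540) are flush with the case. The lid is still raised and everything else is undisturbed. Next I go over the lid.

>>> play_rows --dp '[[0, 0.44, -0.9], [0, 0.44, -1.45], [-0.9, 0.44, -1.45], [-1.9, 0.44, -1.45], [-2.9, 0.44, -1.45]]' --rot '[[0, 0.11, 0], [0, 0.11, 0], [0, 0.11, 0], [0, 0.11, 0], [0, 0.11, 0]]'

```text
clock: 8.62
eef_pos: [577.0, 8.6, 351.4]
tcp_rot: [-3.141, 0.002, 3.059]
contact_force: [0.3, 0.7, 0.7]
opening: -0.004
grasp_force: 0.0
```

```bash
python3 go.py 28,0,350,0
```

```text
t 8.62 case tcp [-7.210e+01 -2.000e-01  3.514e+02] F [0.3 0.7 0.7] rpy [-3.141e+00  2.000e-03  3.059e+00]
28,0,350,0 dp [-2.503, 0.007, 0.04] rot [-0.001, 0.021, -0.007]
```

>>> play_rows --dp '[[-0.9, 0, 0], [-1.8, 0, 0], [-2.5, 0, 0], [-2.5, 0, 0], [-2.5, 0, 0.3]]' --rot '[[0, 0, 0], [0, 0, 0], [0, 0, 0], [0, 0, 0], [0, 0, 0]]'

```text
clock: 9.03
eef_pos: [676.7, 0.1, 338.6]
tcp_rot: [-3.141, 0.001, 3.058]
contact_force: [-0.6, -0.4, 0.6]
opening: -0.001
grasp_force: 0.0
```

>>> play_rows --dp '[[0, 0, 0.4], [0, 0, 0.8], [0, 0, 1.2], [0, 0, 1.6], [0, 0, 1.85]]' --rot '[[0, 0, 0], [0, 0, 0], [0, 0, 0], [0, 0, 0], [0, 0, 0]]'

```text
clock: 9.45
eef_pos: [672.5, 0.3, 261.5]
tcp_rot: [-3.141, -0.004, 3.059]
contact_force: [-0.2, 0.2, -0.7]
opening: -0.002
grasp_force: 0.0
```

```bash
cat > arc.py <<'E'
from geo import *
# tcp (case x,z) for lid angles, corner at tcp-11, l=195
for a in np.arange(1.0,-0.11,-.1):
    q=lid(max(a,0),195,0,10); print(round(a,2),round(q[0]+11,1),round(q[2]+(195*a if a<0 else 0),1))
E
python3 arc.py; python3 go.py 13,0,263,0
```

```text
1.0 14.1 264.0
0.9 -2.4 253.5
0.8 -17.7 241.4
0.7 -31.7 227.8
0.6 -44.3 212.9
0.5 -55.3 196.8
0.4 -64.7 179.6
0.3 -72.3 161.7
0.2 -78.1 143.0
0.1 -82.0 123.9
0.0 -84.0 104.5
-0.1 -84.0 85.0
t 9.45 case tcp [ 23.7  -0.6 261.5] F [-0.2  0.2 -0.7] rpy [-3.141 -0.004  3.059]
13,0,263,0 dp [0.267, 0.016, -0.037] rot [-0.006, -0.038, -0.011]
```

>>> play_rows --dp '[[0.2, 0, 0], [0.4, 0, 0.08], [0.62, 0, 0.2], [0.83, 0, 0.35], [1.03, 0, 0.5]]' --rot '[[0, 0, 0], [0, 0, 0], [0, 0, 0], [0, 0, 0], [0, 0, 0]]'

```text
clock: 9.87
eef_pos: [633.0, 3.7, 245.0]
tcp_rot: [-3.141, 0.001, 3.059]
contact_force: [1.8, -0.1, 0.1]
opening: -0.003
grasp_force: 0.8
```

```bash
python3 go.py -31.7,0,227.8,0 -44.3,0,212.9,0 -55.3,0,196.8,0
```

```text
t 9.87 case tcp [-15.9  -0.5 245. ] F [ 1.8 -0.1  0.1] rpy [-3.141e+00  1.000e-03  3.059e+00]
-31.7,0,227.8,0 dp [0.395, 0.011, 0.429] rot [-0.002, 0.011, -0.011]
-44.3,0,212.9,0 dp [0.711, 0.011, 0.801] rot [-0.002, 0.011, -0.011]
-55.3,0,196.8,0 dp [0.986, 0.011, 1.203] rot [-0.002, 0.011, -0.011]
```

Contact (1.8 N) and following the arc. Continue.

>>> play_rows --dp '[[0.2, 0, 0.2], [0.4, 0, 0.43], [0.56, 0, 0.62], [0.71, 0, 0.8], [0.85, 0, 1.0]]' --rot '[[0, 0, 0], [0, 0, 0], [0, 0, 0], [0, 0, 0], [0, 0, 0]]'

```text
clock: 10.28
eef_pos: [598.7, 6.5, 203.8]
tcp_rot: [-3.141, -0.001, 3.059]
contact_force: [-0.4, -0.2, 1.5]
opening: 0.001
grasp_force: 0.7
```

```bash
python3 go.py -55.3,0,196.8,0 -64.7,0,179.6,0 -72.3,0,161.7,0
```

```text
t 10.28 case tcp [-50.3  -0.5 203.8] F [-0.4 -0.2  1.5] rpy [-3.141e+00 -1.000e-03  3.059e+00]
-55.3,0,196.8,0 dp [0.124, 0.012, 0.175] rot [-0.004, -0.011, -0.011]
-64.7,0,179.6,0 dp [0.359, 0.012, 0.605] rot [-0.004, -0.011, -0.011]
-72.3,0,161.7,0 dp [0.548, 0.012, 1.053] rot [-0.004, -0.011, -0.011]
```

>>> play_rows --dp '[[0.12, 0, 0.2], [0.22, 0, 0.4], [0.32, 0, 0.6], [0.4, 0, 0.83], [0.46, 0, 1.05]]' --rot '[[0, 0, 0], [0, 0, 0], [0, 0, 0], [0, 0, 0], [0, 0, 0]]'

```text
clock: 10.7
eef_pos: [580.3, 8.0, 160.7]
tcp_rot: [-3.141, -0.003, 3.059]
contact_force: [-0.7, 0.1, 0.5]
opening: 0.002
grasp_force: 0.5
```

>>> play_rows --dp '[[0.05, 0, 0.22], [0.1, 0, 0.44], [0.14, 0, 0.66], [0.17, 0, 0.8], [0.2, 0, 0.93]]' --rot '[[0, 0, 0], [0, 0, 0], [0, 0, 0], [0, 0, 0], [0, 0, 0]]'

```text
clock: 11.12
eef_pos: [572.7, 8.6, 123.7]
tcp_rot: [-3.141, -0.002, 3.059]
contact_force: [0.1, 0.6, 1.0]
opening: 0.001
grasp_force: 0.4
```

```bash
python3 go.py -78,0,110,0
```

```text
t 11.12 case tcp [-76.4  -0.6 123.7] F [0.1 0.6 1. ] rpy [-3.141e+00 -2.000e-03  3.059e+00]
-78,0,110,0 dp [0.039, 0.014, 0.343] rot [-0.006, -0.022, -0.011]
```

>>> play_rows --dp '[[0, 0, 0.13], [0, 0, 0.26], [0, 0, 0.36], [0, 0, 0.42]]' --rot '[[0, 0, 0], [0, 0, 0], [0, 0, 0], [0, 0, 0]]'

```text
clock: 11.45
eef_pos: [572.6, 8.6, 107.2]
tcp_rot: [-3.141, -0.003, 3.059]
contact_force: [-1.0, 0.3, 0.6]
opening: -0.001
grasp_force: 0.4
```

>>> play_rows --dp '[[0, 0, 0.04], [0, 0, 0.08]]' --rot '[[0, 0, 0], [0, 0, 0]]'

```text
clock: 11.62
eef_pos: [572.8, 8.5, 104.5]
tcp_rot: [-3.141, -0.002, 3.059]
contact_force: [-2.0, 0.0, 9.9]
opening: -0.001
grasp_force: 5.6
```

Bottomed out at z = 104.5, which is the shut height. Press slightly more, hold, then look before lifting away.

>>> play_rows --dp '[[0, 0, 0.04], [0, 0, 0.06], [0, 0, 0.06], [0, 0, 0.06]]' --rot '[[0, 0, 0], [0, 0, 0], [0, 0, 0], [0, 0, 0]]'

```text
clock: 11.95
eef_pos: [572.8, 8.6, 104.4]
tcp_rot: [-3.141, -0.002, 3.059]
contact_force: [-9.0, -0.2, 22.7]
opening: 0.0
grasp_force: 11.7
```

>>> play_rows --dp '[[0, 0, -0.3], [0, 0, -1.0], [0, 0, -2.0], [0, 0, -3.0], [0, 0, -4.0]]' --rot '[[0, 0, 0], [0, 0, 0], [0, 0, 0], [0, 0, 0], [0, 0, 0]]'

```text
clock: 12.37
eef_pos: [572.8, 8.6, 264.2]
tcp_rot: [-3.141, -0.002, 3.059]
contact_force: [1.3, 0.0, 0.6]
opening: -0.001
grasp_force: 0.0
```

>>> play_rows --dp '[[0.5, 0, -0.5], [1.0, 0, -1], [2, 0, -1.0], [3, 0, -1.0], [3, 0, -1.0]]' --rot '[[0, 0, 0], [0, 0, 0], [0, 0, 0], [0, 0, 0], [0, 0, 0]]'

```text
clock: 12.78
eef_pos: [447.2, 18.8, 302.4]
tcp_rot: [-3.141, -0.005, 3.059]
contact_force: [0.3, 1.6, -0.1]
opening: 0.002
grasp_force: 0.0
```

```bash
python3 go.py; python3 - <<'E'
from rig import optics
import cv2
f=optics.grab_frame("side")["color"][90:270,200:440,::-1]
cv2.imwrite("pics/s4.png",cv2.resize(f,None,fx=3.3,fy=3.3,interpolation=cv2.INTER_CUBIC))
E
```

```text
t 12.78 case tcp [-202.3   -0.6  302.4] F [ 0.3  1.6 -0.1] rpy [-3.141 -0.005  3.059]
```

View pics/s4.png

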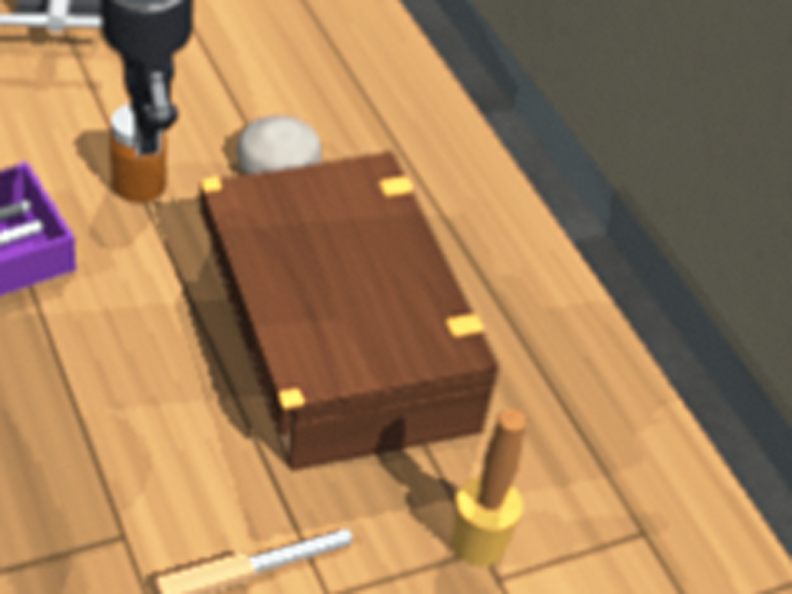

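The lid lies flat, with corners at (205,185), (390,155), (490,365) and (290,400). The drawers are in, and the mallet, jar, stone and chisel are in place.

```bash
python3 -c "
from rig import r
print(r.sign_off())"
```

```text
the job is handed in; nothing more can be done
None
```

I pushed both drawers home, pushed the lid down gently until it lay flat, and handed the job in at about 13 s; the last picture shows the mallet, jar, stone and chisel undisturbed, but the sign-off gave no verdict.

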